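# Reconnect the flour extractor's telescopic suction pipe

## Task

The suction pipe of the flour-dust extractor was drawn back for cleaning: connect it again. Squeeze the orange spring button flush and slide the blue-sleeved tube towards the steel collector box until the button springs out of the next hole, then swing the hinged clamp half down over the two flanges and swing the red-tabbed hook up and over its ear to latch it; swing the hook out of the way first if it stands in the clamp's path. Leave the things standing about where they are.

Things in the scene. Friction and masses are not known exactly. Their poses are not given: they have to be found in the camera images.
- extractor: The flour-dust extractor, fixed, 560 mm long on a base plate. Origin on the worktop, below the pipe's axis. Its y axis runs along the pipe from the collector towards the hood, x across the pipe (at yaw 0 away from the robot), z up. The pipe's axis is at x = 0, 92 mm above the worktop. The fixed 30 mm inner tube stands on a saddle at y = +158 mm, 110 mm high; the black hood ends at y = +269 mm.
- collector_top (a point): Middle of the black lid of the steel collector box, 142 mm above the worktop, at extractor y = -229 mm. The box is 116 mm long (along y) and 134 mm wide; a wire handle on the lid rises to 163 mm. From the box an inlet spigot, 36 mm in diameter, ends in a 64 mm flange whose face is at extractor y = -95 mm; the lower clamp half is fixed round it.
- sleeve_centre (a point): Middle of the blue grip sleeve of the sliding tube: 110 mm along the pipe, 44 mm wide across it, 46 mm high, flat sides. It carries a tube whose 64 mm flange ends 119 mm from here towards the collector (-y). Its side facing extractor -x has two holes: 30 mm from here towards -y (the button stands in it at the start) and 25 mm from here towards +y (the next hole).
- tube (a joint): How far the tube has slid towards the collector (extractor -y), m: 0 with the button in the first hole, 0.055 with the button in the next hole (1.5 mm play); it stops at 0.056 against the inlet flange. About 2 N of friction; it is locked while the button stands out of a hole.
- button_tip (a point): Tip of the orange spring button: domed, 14 mm in diameter, at the height of the pipe's axis, extractor y = +50 mm. It sits on the fixed inner tube, so it does not travel with the sleeve; it stands 5.5 mm out of the hole in the sleeve's side (extractor -x) and is pressed towards +x.
- button (a joint): How far the button is pressed in, m: 0 fully out, 0.0055 flush with the sleeve (about 5 N), 0.008 under the sleeve's wall. A finger pad clamped on the sleeve over the button presses it flush; a pull of 10 to 20 N along the pipe then draws the wall over its dome. It springs out by itself in the next hole.
- clamp_pivot (a point): Hinge line of the upper clamp half, along the extractor's y, at extractor x = +46 mm, y = -95 mm, z = 92 mm.
- clamp_ear (a point): Middle of the ear of the upper clamp half: a steel lug 23 mm wide along the extractor's y (pinch it across that width), 11 mm thick, sticking 21 mm out of the half ring (21 mm wide, 82 mm outer diameter). It is 94 mm from the hinge line; with the clamp shut it lies at extractor x = -48 mm, z = 99 mm.
- clamp (a joint): Opening of the upper clamp half, rad: 0 shut, growing as the ear swings up and over towards +x; the line hinge to ear is 0.072 rad above level when shut. It stays where it is left (stiff hinge, 2 to 3 N at the ear). Shut too early it would block the tube's flange.
- latch_pivot (a point): Pivot line of the latch hook, along the extractor's y, at extractor x = -58 mm, y = -95 mm, z = 68 mm.
- latch_tab (a point): Middle of the red tab of the latch hook, 18 mm wide along the extractor's y (pinch it across that width), 9 mm thick, 26 mm long; 74.5 mm from the pivot. With the latch shut it lies at extractor x = -73 mm, z = 141 mm.
- latch (a joint): Opening of the latch hook, rad: 0 latched, its lip over the ear of the shut clamp; growing as the tab swings out towards extractor -x and down, to 1.35. At 0 the line pivot to tab leans 0.2 rad out from vertical. It stays where it is left (1 N at the tab). Below about 0.3 it blocks the closing clamp; it cannot pass the ear unless the clamp is fully shut.
- tumblers: Bystander: two upturned tinted tumblers, one on the other, 64 mm in diameter, 200 mm high; origin at the foot.
- flour_shaker: Bystander: steel shaker 69 mm in diameter, 102 mm high; origin at the foot.
- beaker: Bystander: clear beaker with a straw, 64 mm in diameter, 150 mm high with the straw; origin at the foot.
- sauce_cup: Bystander: small steel cup, 72 mm in diameter, 63 mm high; origin at the foot.
- flour_scoop: Bystander: steel scoop lying flat, 168 x 58 x 26 mm; origin under its middle.
- stone_bowls: Bystander: two nested stoneware bowls, 160 mm in diameter, 76 mm high, in front of the hood; origin at the foot.

How it is judged (in metres and radians):
On the way, in this order (a step that is already met when the one before it is completed fails the run):
1. the button is pressed in flush with the sleeve (value of joint button above 0.0045 m), for 0.1 s.
2. the tube has been slid to the next hole and the button has sprung out of it (value of joint tube above 0.0525 m and value of joint button below 0.002 m), for 0.2 s.
3. the clamp half is shut over the two flanges (all of step 2 and value of joint clamp below 0.06 rad), for 0.2 s.
At the end, for the whole second after the job is handed in: The tube stands in the next hole (slid at least 52.5 mm) with the button sprung out (less than 2 mm in), the clamp half is shut to within 0.06 rad and the latch hook is over its ear, shut to within 0.12 rad, at rest (all of step 3 and value of joint latch below 0.12 rad and velocity of joint latch between -0.05 and 0.05 rad/s); the robot touches nothing.
It fails at once if a thing standing about was pushed more than 30 mm from its place (distance of any of tumblers, flour_shaker, beaker, sauce_cup, flour_scoop, stone_bowls from where it was at the start of the episode above 0.03 m).
It fails at once if a standing thing was tipped over (angle between any of tumblers, flour_shaker, beaker, sauce_cup's own z axis and vertical above 0.5 rad).
It also fails if it takes over 72 s, if anything falls off the work surface, if the arm or the gripper's body presses on something with over 40 N, if the wrist force passes 120 N, or if a joint passes its speed limit or range.

## Robot

A 6-joint arm with a two-finger parallel gripper is mounted at the origin on a cart in front of the work surface, level with it; the furniture and walls round the work are solid. World frame = base frame: x ahead of the robot, y to its left, z up, the work surface at z = 0. Lengths are in m, angles in degrees, forces in N, time in s.
With the tool pointing down it reaches from about 0.35 to 0.875 m from the base axis. Payload 4.2 kg.
Tool frame: the origin (TCP) lies on the front face of the gripper's body, between the roots of the fingers; the fingertips stand finger_overhang ahead of it and the grasp point (between the pads) lies 51 mm ahead of it (finger_overhang is the distance from the TCP to the fingertips, in m); z points along the fingers, y is the line along which they close (so a half turn about z gives the same grasp; the last joint's range is limited). The gripper opens to 87 mm and grips with 3 to 60 N. Pads are 19 mm wide; open, the fingers measure 117 mm over their backs; the gripper's body (75 mm by 190 mm) begins 51 mm behind the grasp point.
Start: joints at [-60.355, 22.042, 0.453, 0, -68.411, -14.817], TCP at [0.16, -0.604, 0.292] pointing down, gripper open.
Joint ranges: [-179.83, 179.83], [-69.29, 118.12], [-61.27, 80.66], [-181.25, 117.63], [-171.15, -9.14], [-177.46, 177.46]. Speed limits (degrees/s): [159.86, 159.86, 180, 180, 180, 180].

## Interface

Orientations are given as a 3x3 rotation matrix whose columns are the frame's x, y, z axes.
In Python, from station import sense, capture, camera_model, finish_job, finger_overhang gives the robot as it stands. The module is installed in compiled form; this text tells all that it offers.
- The arm moves only by the tool jog_arm, never from a script. Its argument "rows" is a list that holds one entry, the list of rows, each a list of 4 numbers: the shift along the tool's x, y, z in m, then the turn about the tool's z in rad. A call has 1 to 20 rows; each row shifts and turns the commanded pose from where the row before left it, along the tool's axes as they then stand; what a row does not reach is not made up. A row lasts 1/8 s, in which the tool goes at most 62.5 mm and 10.7 degrees, less where a joint would pass 70% of its speed; a pose out of reach is approached as far as the arm can. A call is refused whole if a number of a shift passes 0.0625 or a number of a turn 0.188, either way. A call with a gripper value outside its range is refused whole. "claw" is the opening, from 0 (shut) to 1 (fully open), set as the call begins (left out, the last holds). The fingers move at their own pace and stop on an object; the grip force is fixed at half the most. Time passes only in rows, so rows that do not move let the fingers close. It gives the time, the measured TCP pose, the force, the opening and the grip force at its end, in the units of the state.
- sense(): the state, without advancing time (a new reading comes with each control period).
- capture(name): name is "side" or "top"; returns the picture (384x512x3 uint8, red, green, blue); there is no depth.
- camera_model(name): a dict with "fovy" (degrees; the focal length in pixels is half the picture's height over the tangent of half this angle, whatever the lens; pixels are square), "cx", "cy" (the principal point, pixels), "k1" (the pictures are not rectified: a ray, as slopes to the right and down, at radius r is drawn at 1 + k1 r^2 times it, then the intrinsics apply), "eye" and "rotation" of the camera in the world. Camera axes: x right, y down, z forward; pixel columns grow to the right and rows downward; lengths in m; the calibration is good to about 2 mm. A picture is of the moment at which its call begins. camera_model takes no time and is no camera call.
- finish_job(): hands the job in; it is judged then, once.
The state is a dict: "time_s": time; "joints": joint angles; "joint_velocities": joint speeds; "effort": joint torques, N m; "tcp_pos": TCP position; "ee_rot": TCP orientation; "wrist_force": force on the tool from outside, world axes, zero at the start; "moment": the same for the moment, N m; "gripper_width": opening from 0.0 (shut) to 1.0 (fully open); "gripper_force": force on a finger pad.
Only numpy, scipy, OpenCV 4.12 (cv2) and the standard library are available. Lean on these libraries where they do the work, as an engineer would, in place of code of your own. Each camera call takes 0.05 s, during which the arm holds its last target. There are 200 camera calls.

## Working session

There is one attempt and no reset: what is moved stays moved. The work goes in short steps, Python scripts to look and compute and a tool call to move; the robot and the scene stay as the last step left them, time stands still between calls to the robot, and variables do not carry over. Pictures are saved under pics/ and viewed, at most 10 in all, crops included, and the job is handed in when it is done.

Besides the shell and the picture viewer there is one more tool, called after "Call:" by a JSON object that holds its "name" and its "arguments". jog_arm: Moves the arm, as the interface text tells. Its arguments: {"type":"object","properties":{"rows":{"type":"array"},"claw":{"type":"number"}},"required":["rows"]}

```bash
mkdir -p pics
python3 - <<'E'
from station import *
import cv2,json
for n in("side","top"):
    im=capture(n); cv2.imwrite(f"pics/{n}0.png",cv2.resize(im[:,:,::-1],(800,600),interpolation=cv2.INTER_CUBIC)); cv2.imwrite(f"pics/{n}0_raw.png",im[:,:,::-1])
    print(n,camera_model(n))
print(finger_overhang if not callable(finger_overhang) else finger_overhang()); s=sense();print(s)
E
```

```text
side {'fovy': 45.225692104141686, 'cx': 248.94620832125966, 'cy': 194.08863424915788, 'k1': -0.03598154634797988, 'eye': array([ 0.64633324, -1.10696487,  0.82932721]), 'rotation': array([[ 0.99723558,  0.05367635, -0.05138147],
       [ 0.07108734, -0.48791029,  0.86999433],
       [ 0.02162857, -0.87124187, -0.4903772 ]])}
top {'fovy': 46.00339180947355, 'cx': 250.10062895624012, 'cy': 185.79054207816773, 'k1': -0.155697333047445, 'eye': array([0.43782183, 0.11178148, 1.38908967]), 'rotation': array([[-0.01571286, -0.99215727,  0.12400429],
       [-0.99980398,  0.01708459,  0.01000629],
       [-0.01204638, -0.12382276, -0.99223123]])}
0.0697
{'time_s': 0.1, 'joints': array([-6.03553463e+01,  2.20866549e+01,  3.89020717e-01, -2.43224404e-02,
       -6.84115103e+01, -1.48168698e+01]), 'joint_velocities': array([ 0.03538179, -0.09434262,  0.22254239,  0.10331209,  0.03745035,
        0.01528496]), 'effort': array([ 7.09569031e-04, -3.91690671e+01,  1.87934035e+01,  4.23193216e+00,
        1.34343302e-02, -7.19355148e-05]), 'tcp_pos': array([ 0.15987125, -0.60380205,  0.29127793]), 'ee_rot': array([[-9.66739429e-01, -2.55762620e-01, -5.99137927e-04],
       [-2.55763300e-01,  9.66737663e-01,  1.85080560e-03],
       [ 1.05842310e-04,  1.94248424e-03, -9.99998108e-01]]), 'wrist_force': array([0.38586074, 0.21534654, 0.25916681]), 'moment': array([-0.03239644, -0.01673502,  0.01801216]), 'gripper_force': 0.0, 'gripper_width': 0.9977439135383586}
```

View pics/top0.png

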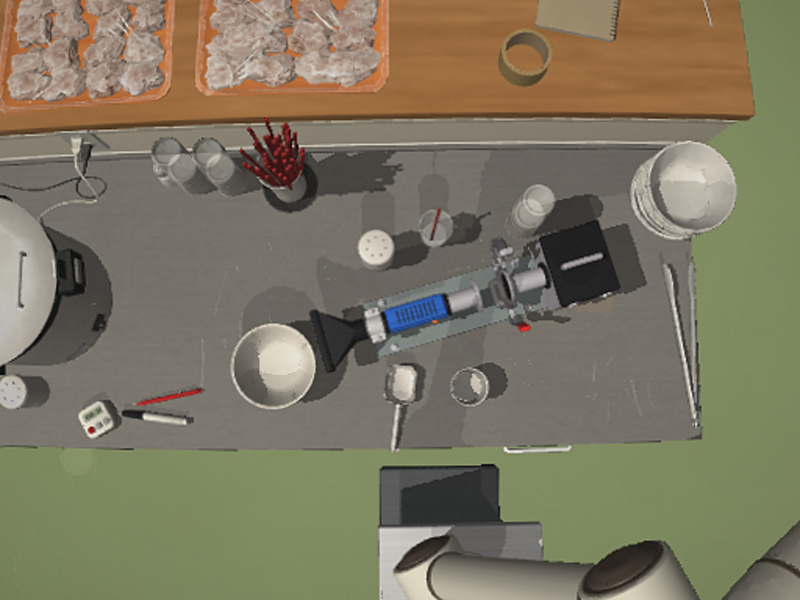

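View pics/side0.png

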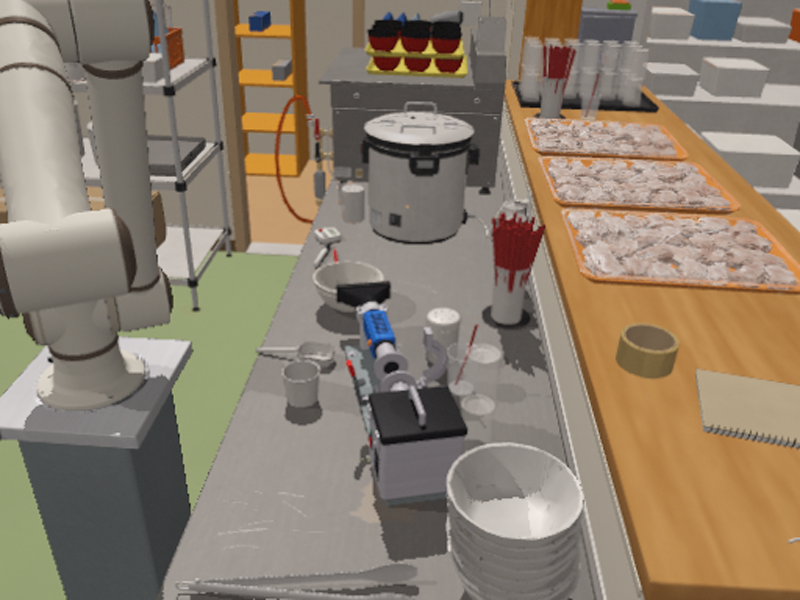

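The top view shows the sleeve at about (417,311), the box lid at (580,263) and the red tab at (524,327). The side view shows the clamp open towards +x. I'll enlarge both for measuring.

Run:
```python
import cv2
a=cv2.imread("pics/top0_raw.png")[130:255,190:400]; b=cv2.imread("pics/side0_raw.png")[170:330,195:315]
cv2.imwrite("pics/topc.png",cv2.resize(a,None,fx=3.8,fy=3.8,interpolation=cv2.INTER_CUBIC))
cv2.imwrite("pics/sidec.png",cv2.resize(b,None,fx=3.75,fy=3.75,interpolation=cv2.INTER_CUBIC))
```

```text
(no output)
```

View pics/topc.png

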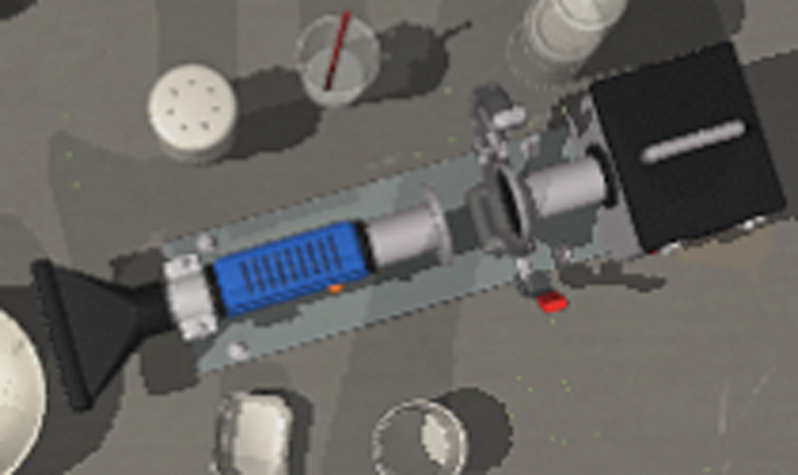

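View pics/sidec.png

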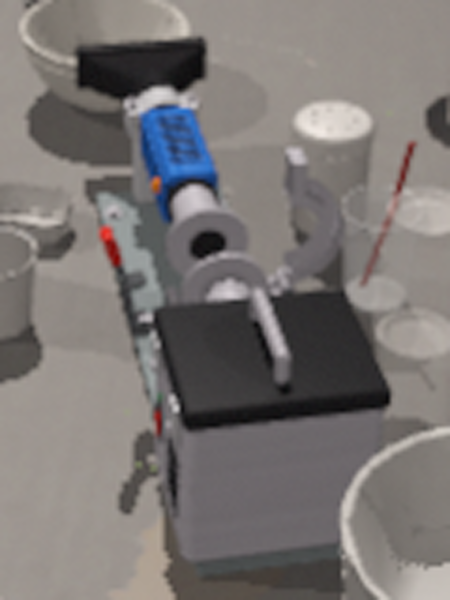

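```bash
cat > h.py <<'E'
import numpy as np
from station import camera_model
M={n:camera_model(n) for n in("side","top")}
def proj(n,P):
    c=M[n]; f=192/np.tan(np.radians(c["fovy"]/2)); q=(np.atleast_2d(P)-c["eye"])@c["rotation"]
    s=q[:,:2]/q[:,2:]; s=s*(1+c["k1"]*(s**2).sum(1))[:,None]
    return s*f+[c["cx"],c["cy"]]
def ext(p,P):
    x,y,a=p; P=np.atleast_2d(np.array(P,float))
    R=np.array([[np.cos(a),-np.sin(a),0],[np.sin(a),np.cos(a),0],[0,0,1]])
    return P@R.T+[x,y,0]
def ear(t,r=.094,y=-.095): return [.046-r*np.cos(t+.072),y,.092+r*np.sin(t+.072)]
def tab(t,r=.0745,y=-.095): return [-.058-r*np.sin(t+.2),y,.068+r*np.cos(t+.2)]
E
cat > fit.py <<'E'
from h import *
from scipy.optimize import least_squares
T=lambda x,y:(190+x/3.8,130+y/3.8); S=lambda x,y:(195+x/3.75,170+y/3.75)
def res(v,full=False):
    p=v[:3];L,W=v[3:5]; B=[-.0265,.05,.092]
    lid=[[W,-.229+L,.142],[W,-.229-L,.142],[-W,-.229-L,.142],[-W,-.229+L,.142]]
    r=[]
    def add(n,pts,px): r.append((proj(n,ext(p,pts))-np.array(px)).ravel())
    add("top",lid,[T(590,86),T(732,42),T(786,205),T(645,252)]); add("top",[B],[T(335,289)])
    add("side",lid,[S(340,291),S(390,395),S(187,412),S(155,310)]); add("side",[B],[S(154,185)])
    add("top",[tab(v[5])],[T(553,301)]); add("side",[tab(v[5])],[S(110,247)])
    add("side",[ear(v[6])],[S(297,165)])
    return r if full else np.concatenate(r)
s=least_squares(res,[.55,-.05,.26,.058,.067,.8,2],loss="soft_l1")
print(s.x.round(4),np.degrees(s.x[2]))
for r in res(s.x,True): print(r.round(1))
p=s.x[:3]
for t in (1.4,1.8,2.2): print("ear",t,[((proj("top",ext(p,[ear(t)]))[0]-[190,130])*3.8).round(),((proj("side",ext(p,[ear(t)]))[0]-[195,170])*3.75).round()])
E
python3 fit.py
```

```text
[0.579  0.0026 0.2675 0.0561 0.064  0.1326 1.554 ] 15.327232298028921
[ 0.6 -1.1  0.1 -0.2  0.1 -0.3 -0.  -1.5]
[ 0.4 -0.1]
[ 0.  -1.3 -0.7 -1.1 -0.4  0.5 -0.3 -1.3]
[-0.6  0.1]
[-0.4 -0.1]
[-0.3 -0.2]
[0. 2.]
ear 1.4 [array([513., 136.]), array([277., 175.])]
ear 1.8 [array([496.,  87.]), array([328., 175.])]
ear 2.2 [array([479.,  50.]), array([371., 192.])]
```

```bash
cat >> h.py <<'E'
from station import sense
p0=(.579,.0026,.2675)
def go(E,yaw=0,p=p0,g=.051):
    "tool-frame shift bringing the grasp point to extractor point E; yaw 0: tool y along ext y"
    s=sense(); R=s["ee_rot"]; w=ext(p,E)[0]+[0,0,g]
    d=R.T@(w-s["tcp_pos"]); a=np.arctan2(R[1,1],R[0,1]); t=p[2]+np.pi/2+yaw
    print("shift",d.round(4),"turn",round(-float((t-a+np.pi)%(2*np.pi)-np.pi),4),"t",round(s["time_s"],2))
def where(p=p0):
    s=sense(); a=p[2]; w=s["tcp_pos"]-[p[0],p[1],.051]
    c,n=np.cos(a),np.sin(a)
    print("grasp ext",np.round([c*w[0]+n*w[1],-n*w[0]+c*w[1],w[2]],4),"F",s["wrist_force"].round(1),"grip",round(s["gripper_width"],3),round(s["gripper_force"],1),"t",round(s["time_s"],2))
E
python3 - <<'E'
from h import *
go(tab(.133)); where(); print(np.round([tab(t) for t in np.arange(.133,1.2,.15)],3), ext(p0,[tab(.13)]))
c=ext(p0,[tab(.133)])[0]
E
```

```text
shift [-0.4788  0.3831  0.1026] turn -0.0089 t 0.1
grasp ext [-0.5645 -0.4741  0.2403] F [0.4 0.2 0.3] grip 0.998 0.0 t 0.1
[[-0.082 -0.095  0.138]
 [-0.093 -0.095  0.134]
 [-0.102 -0.095  0.128]
 [-0.111 -0.095  0.121]
 [-0.118 -0.095  0.112]
 [-0.124 -0.095  0.103]
 [-0.128 -0.095  0.093]
 [-0.131 -0.095  0.082]] [[ 0.52489068 -0.11073296  0.13848015]]
```

Call:
{"name": "jog_arm", "arguments": {"rows": [[[-0.04, 0.032, 0, -0.009], [-0.04, 0.032, 0, 0], [-0.04, 0.032, 0, 0], [-0.04, 0.032, 0, 0], [-0.04, 0.032, 0, 0], [-0.04, 0.032, 0, 0], [-0.04, 0.032, 0, 0], [-0.04, 0.032, 0, 0], [-0.04, 0.032, 0, 0], [-0.04, 0.032, 0, 0], [-0.04, 0.032, 0, 0], [-0.038, 0.031, 0, 0], [0, 0, 0.02, 0], [0, 0, 0.02, 0]]], "claw": 0.6}}

```text
time_s: 1.85
tcp_pos: [0.5201, -0.1077, 0.2513]
ee_rot: [[-0.964, -0.266, -0.001], [-0.266, 0.964, 0.0], [0.001, 0.0, -1.0]]
wrist_force: [1.1, 0.6, -0.8]
gripper_width: 0.599
gripper_force: 0.0
```

Run:
```python
from h import *
from station import capture
import cv2
go(tab(.133)); where()
a=capture("top")[110:260,210:410]; b=capture("side")[170:320,185:315]
k=lambda im:cv2.resize(im[:,:,::-1],(int(600*im.shape[1]/im.shape[0])*2//3,400),interpolation=cv2.INTER_CUBIC)
cv2.imwrite("pics/l1.png",np.hstack([k(a)[:, :450],k(b)]))
```

```text
shift [-0.0037 -0.0042  0.0619] turn 0.0016 t 1.85
grasp ext [-0.086  -0.0908  0.2003] F [ 1.1  0.6 -0.8] grip 0.599 0.0 t 1.85
```

View pics/l1.png

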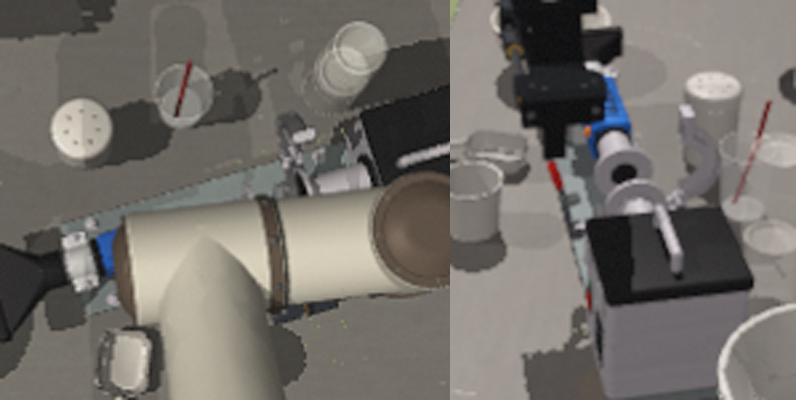

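The gripper stands right above the red tab (side view, about (555,173)). I'll lower it and pinch.

Call:
{"name": "jog_arm", "arguments": {"rows": [[[-0.004, -0.004, 0, 0], [0, 0, 0.02, 0], [0, 0, 0.02, 0], [0, 0, 0.015, 0], [0, 0, 0.006, 0], [0, 0, 0, 0]]]}}

```text
time_s: 2.7
tcp_pos: [0.5251, -0.1115, 0.1914]
ee_rot: [[-0.964, -0.265, 0.0], [-0.265, 0.964, -0.0], [-0.0, -0.0, -1.0]]
wrist_force: [-0.4, 0.3, 0.2]
gripper_width: 0.597
gripper_force: 0.0
```

Call:
{"name": "jog_arm", "arguments": {"rows": [[[0, 0, 0, 0], [0, 0, 0, 0], [0, 0, 0, 0], [0, 0, 0, 0], [0, 0, 0, 0], [0, 0, 0, 0]]], "claw": 0}}

```text
time_s: 3.45
tcp_pos: [0.5242, -0.1101, 0.1913]
ee_rot: [[-0.964, -0.264, -0.001], [-0.264, 0.964, 0.002], [0.001, 0.002, -1.0]]
wrist_force: [-2.5, 6.6, 3.6]
gripper_width: 0.2
gripper_force: 30.0
```

Run:
```python
from h import *
where()
```

```text
grasp ext [-0.0827 -0.0942  0.1403] F [-2.5  6.6  3.6] grip 0.2 30.0 t 3.45
```

Call:
{"name": "jog_arm", "arguments": {"rows": [[[0.0053, 0, 0.002, 0], [0.0052, 0, 0.0024, 0], [0.005, 0, 0.0028, 0], [0.0047, 0, 0.0031, 0], [0.0045, 0, 0.0034, 0], [0.0042, 0, 0.0038, 0], [0.0038, 0, 0.0041, 0], [0.0035, 0, 0.0043, 0], [0.0032, 0, 0.0046, 0], [0.0028, 0, 0.0048, 0], [0.0024, 0, 0.005, 0], [0.002, 0, 0.0052, 0], [0, 0, 0, 0]]]}}

```text
time_s: 5.08
tcp_pos: [0.4796, -0.1224, 0.1457]
ee_rot: [[-0.964, -0.265, -0.0], [-0.265, 0.964, 0.002], [-0.0, 0.002, -1.0]]
wrist_force: [-3.0, 8.4, 2.4]
gripper_width: 0.205
gripper_force: 30.0
```

Run:
```python
from h import *
where()
```

```text
grasp ext [-0.1289 -0.0943  0.0947] F [-3.   8.4  2.4] grip 0.205 30.0 t 5.08
```

Call:
{"name": "jog_arm", "arguments": {"rows": [[[0, 0, 0, 0], [0, 0, 0, 0], [0, 0, -0.03, 0], [0, 0, -0.05, 0], [0, 0, -0.04, 0], [0, 0, 0, 0]]], "claw": 0.6}}

```text
time_s: 5.82
tcp_pos: [0.4815, -0.1241, 0.2694]
ee_rot: [[-0.964, -0.265, 0.008], [-0.265, 0.964, -0.0], [-0.008, -0.003, -1.0]]
wrist_force: [0.1, 0.0, 0.3]
gripper_width: 0.601
gripper_force: 0.0
```

Run:
```python
from h import *
where(); print(sense()["joints"].round(1)); go([0,.05,.2]); go([0,.05,.2],np.pi/2)
```

```text
grasp ext [-0.1275 -0.0964  0.2184] F [0.1 0.  0.3] grip 0.601 0.0 t 5.83
[  4.3  10.5 -19.4   0.1 -59.7 -79. ]
shift [-0.1274  0.1464  0.019 ] turn 0.0004 t 5.83
shift [-0.1274  0.1464  0.019 ] turn -1.5704 t 5.83
```

Call:
{"name": "jog_arm", "arguments": {"rows": [[[-0.03, 0.036, 0, 0], [-0.033, 0.037, 0, 0], [-0.033, 0.037, 0, 0], [-0.031, 0.036, 0, 0], [0, 0, 0, -0.18], [0, 0, 0, -0.18], [0, 0, 0, -0.18], [0, 0, 0, -0.18], [0, 0, 0, -0.18], [0, 0, 0, -0.18], [0, 0, 0, -0.18], [0, 0, 0, -0.18], [0, 0, 0, -0.13], [0, 0, 0.02, 0], [0, 0, 0.02, 0], [0, 0, 0, 0]]], "claw": 1}}

```text
time_s: 7.82
tcp_pos: [0.5625, 0.0501, 0.2231]
ee_rot: [[0.263, -0.965, -0.006], [-0.965, -0.263, -0.002], [0.0, 0.006, -1.0]]
wrist_force: [0.7, -0.3, 0.1]
gripper_width: 1.004
gripper_force: 0.0
```

Run:
```python
from h import *
from station import capture
import cv2
where(); go([0,.05,.092],np.pi/2)
b=capture("side")[160:310,170:320]
cv2.imwrite("pics/s1.png",cv2.resize(b[:,:,::-1],(600,600),interpolation=cv2.INTER_CUBIC))
```

```text
grasp ext [-0.0034  0.0502  0.1721] F [ 0.7 -0.3  0.1] grip 1.004 0.0 t 7.83
shift [ 0.0002 -0.0039  0.0801] turn -0.0012 t 7.83
```

View pics/s1.png

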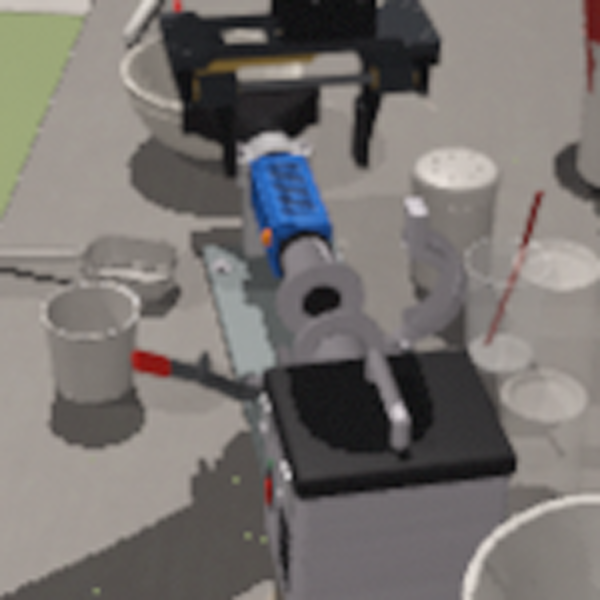

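The latch hook is swung out, with the tab at (150,362) clear of the cup, and the fingers straddle the sleeve. I'll lower and clamp.

Call:
{"name": "jog_arm", "arguments": {"rows": [[[0, -0.003, 0.02, 0], [0, 0, 0.02, 0], [0, 0, 0.02, 0], [0, 0, 0.016, 0], [0, 0, 0.004, 0], [0, 0, 0, 0]]]}}

```text
time_s: 8.62
tcp_pos: [0.567, 0.0515, 0.1461]
ee_rot: [[0.264, -0.965, 0.001], [-0.965, -0.264, -0.0], [0.0, -0.001, -1.0]]
wrist_force: [0.3, 0.8, 0.3]
gripper_width: 0.995
gripper_force: 0.0
```

Call:
{"name": "jog_arm", "arguments": {"rows": [[[0, 0, 0, 0], [0, 0, 0, 0], [0, 0, 0, 0], [0, 0, 0, 0], [0, 0, 0, 0], [0, 0, 0, 0]]], "claw": 0}}

```text
time_s: 9.38
tcp_pos: [0.5651, 0.0509, 0.1455]
ee_rot: [[0.263, -0.965, -0.004], [-0.965, -0.263, -0.001], [0.0, 0.004, -1.0]]
wrist_force: [-4.7, -0.6, 4.0]
gripper_width: 0.501
gripper_force: 30.0
```

Run:
```python
from h import *
where(); go([0,.05,.092],np.pi/2)
```

```text
grasp ext [-0.0007  0.0503  0.0945] F [-4.7 -0.6  4. ] grip 0.501 30.0 t 9.38
shift [ 0.0003 -0.0007  0.0025] turn -0.0009 t 9.38
```

The opening is 43.6 mm, so the pads are on the sleeve with the button flush. I'll slide it.

Call:
{"name": "jog_arm", "arguments": {"rows": [[[0.002, 0, 0, 0], [0.003, 0, 0, 0], [0.003, 0, 0, 0], [0.004, 0, 0, 0], [0.004, 0, 0, 0], [0.004, 0, 0, 0]]]}}

```text
time_s: 10.12
tcp_pos: [0.5701, 0.0328, 0.1455]
ee_rot: [[0.264, -0.965, -0.004], [-0.965, -0.264, 0.001], [-0.002, 0.004, -1.0]]
wrist_force: [-6.8, 4.8, 4.9]
gripper_width: 0.499
gripper_force: 30.0
```

Run:
```python
from h import *
where(); go([0,-.005,.0945],np.pi/2)
```

```text
grasp ext [-0.0006  0.0315  0.0945] F [-6.8  4.8  4.9] grip 0.499 30.0 t 10.12
shift [ 0.0365 -0.0006 -0.0001] turn -0.0007 t 10.12
```

Call:
{"name": "jog_arm", "arguments": {"rows": [[[0.005, 0, 0, 0], [0.005, 0, 0, 0], [0.005, 0, 0, 0], [0.005, 0, 0, 0], [0.005, 0, 0, 0], [0.004, 0, 0, 0], [0.003, 0, 0, 0], [0.002, 0, 0, 0], [0.002, 0, 0, 0], [0.001, 0, 0, 0], [0, 0, 0, 0]]]}}

```text
time_s: 11.5
tcp_pos: [0.5801, -0.0032, 0.1455]
ee_rot: [[0.263, -0.965, -0.004], [-0.965, -0.264, 0.0], [-0.001, 0.004, -1.0]]
wrist_force: [-6.8, 3.5, 4.9]
gripper_width: 0.5
gripper_force: 30.0
```

Run:
```python
from h import *
from station import capture
import cv2
where(); go([0,-.005,.0945],np.pi/2)
b=capture("side")[160:310,170:320]
cv2.imwrite("pics/s2.png",cv2.resize(b[:,:,::-1],(600,600),interpolation=cv2.INTER_CUBIC))
```

```text
grasp ext [-0.0005 -0.0059  0.0945] F [-6.8  3.5  4.9] grip 0.5 30.0 t 11.5
shift [-0.0009 -0.0005 -0.    ] turn -0.0008 t 11.5
```

View pics/s2.png

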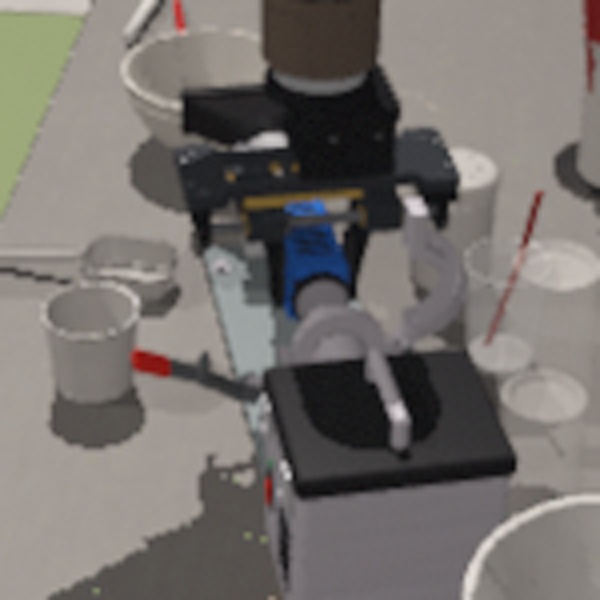

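The flange meets the inlet. I'll push on slightly, then pull back to test the lock.

Call:
{"name": "jog_arm", "arguments": {"rows": [[[0.001, 0, 0, 0], [0.001, 0, 0, 0], [0, 0, 0, 0]]]}}

```text
time_s: 11.92
tcp_pos: [0.5802, -0.0034, 0.1455]
ee_rot: [[0.264, -0.965, -0.005], [-0.965, -0.264, 0.003], [-0.004, 0.004, -1.0]]
wrist_force: [-9.5, 9.8, 6.7]
gripper_width: 0.502
gripper_force: 30.0
```

Call:
{"name": "jog_arm", "arguments": {"rows": [[[-0.002, 0, 0, 0], [-0.002, 0, 0, 0], [0, 0, 0, 0]]]}}

```text
time_s: 12.3
tcp_pos: [0.5798, -0.0022, 0.1455]
ee_rot: [[0.264, -0.965, -0.004], [-0.965, -0.264, -0.001], [0.0, 0.004, -1.0]]
wrist_force: [-5.1, -0.5, 2.8]
gripper_width: 0.5
gripper_force: 30.0
```

Run:
```python
from h import *
where()
```

```text
grasp ext [-0.0005 -0.0048  0.0945] F [-5.1 -0.5  2.8] grip 0.5 30.0 t 12.3
```

Call:
{"name": "jog_arm", "arguments": {"rows": [[[-0.002, 0, 0, 0], [-0.001, 0, 0, 0], [0, 0, 0, 0]]]}}

```text
time_s: 12.68
tcp_pos: [0.5793, -0.0001, 0.1455]
ee_rot: [[0.263, -0.965, -0.003], [-0.965, -0.263, -0.002], [0.001, 0.004, -1.0]]
wrist_force: [-3.6, -3.9, 3.6]
gripper_width: 0.501
gripper_force: 30.0
```

Run:
```python
from h import *
where()
```

```text
grasp ext [-0.0004 -0.0027  0.0945] F [-3.6 -3.9  3.6] grip 0.501 30.0 t 12.68
```

Call:
{"name": "jog_arm", "arguments": {"rows": [[[-0.002, 0, 0, 0], [0, 0, 0, 0], [0, 0, 0, 0]]]}}

```text
time_s: 13.05
tcp_pos: [0.5791, 0.0005, 0.1455]
ee_rot: [[0.263, -0.965, -0.003], [-0.965, -0.263, -0.004], [0.003, 0.004, -1.0]]
wrist_force: [-2.6, -10.6, 1.6]
gripper_width: 0.501
gripper_force: 30.0
```

Run:
```python
from h import *
where()
```

```text
grasp ext [-0.0004 -0.002   0.0945] F [ -2.6 -10.6   1.6] grip 0.501 30.0 t 13.05
```

It is locked: 10 N of pull with no travel. I'll push back to mid-play, release and rise.

Call:
{"name": "jog_arm", "arguments": {"rows": [[[0.002, 0, 0, 0], [0.002, 0, 0, 0], [0.001, 0, 0, 0], [0, 0, 0, 0]]]}}

```text
time_s: 13.55
tcp_pos: [0.5798, -0.0021, 0.1455]
ee_rot: [[0.263, -0.965, -0.004], [-0.965, -0.263, -0.001], [-0.0, 0.004, -1.0]]
wrist_force: [-6.0, -0.7, 3.4]
gripper_width: 0.501
gripper_force: 30.0
```

Call:
{"name": "jog_arm", "arguments": {"rows": [[[0, 0, 0, 0], [0, 0, 0, 0], [0, 0, 0, 0], [0, 0, 0, 0], [0, 0, -0.03, 0], [0, 0, -0.05, 0], [0, 0, -0.05, 0], [0, 0, 0, 0]]], "claw": 1}}

```text
time_s: 14.55
tcp_pos: [0.5834, -0.0013, 0.281]
ee_rot: [[0.265, -0.964, 0.011], [-0.964, -0.265, 0.002], [0.001, -0.011, -1.0]]
wrist_force: [0.1, -0.9, -0.2]
gripper_width: 0.997
gripper_force: 0.0
```

Run:
```python
from h import *
from station import capture
import cv2
where(); go(ear(1.554),0)
b=capture("side")[160:310,170:320]
cv2.imwrite("pics/s3.png",cv2.resize(b[:,:,::-1],(600,600),interpolation=cv2.INTER_CUBIC))
print(((proj("side",ext(p0,[ear(t) for t in(1.3,1.4,1.5,1.6,1.7)]+[ear(t,.104) for t in(1.3,1.4,1.5,1.6,1.7)]))-[170,160])*4).round())
```

```text
grasp ext [ 0.0032 -0.0049  0.23  ] F [ 0.1 -0.9 -0.2] grip 0.997 0.0 t 14.55
shift [ 0.0901 -0.0475  0.0448] turn 1.571 t 14.55
[[382. 229.]
 [396. 226.]
 [409. 225.]
 [423. 224.]
 [437. 225.]
 [379. 217.]
 [395. 214.]
 [410. 212.]
 [426. 211.]
 [441. 212.]]
```

View pics/s3.png

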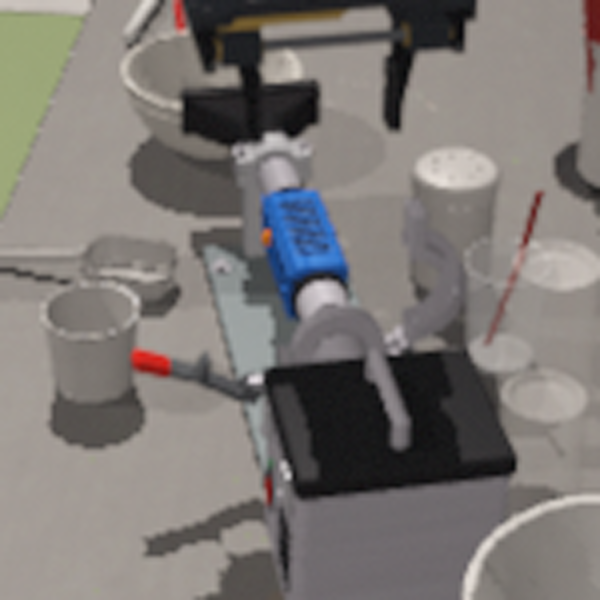

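The button stands out of the next hole (266,238), the flange is at the inlet and the ear tip is at (415,205), about 1.53 rad. I'll turn back and go over the ear.

Call:
{"name": "jog_arm", "arguments": {"rows": [[[0, 0, 0, 0.18], [0, 0, 0, 0.18], [0, 0, 0, 0.18], [0, 0, 0, 0.18], [0, 0, 0, 0.18], [0, 0, 0, 0.18], [0, 0, 0, 0.18], [0, 0, 0, 0.18], [0, 0, 0, 0.131], [-0.015, -0.03, 0, 0], [-0.015, -0.03, 0, 0], [-0.016, -0.03, 0, 0], [0, 0, 0, 0], [0, 0, 0, 0]]], "claw": 0.6}}

```text
time_s: 16.35
tcp_pos: [0.6486, -0.0761, 0.2742]
ee_rot: [[-0.965, -0.263, -0.003], [-0.263, 0.965, 0.0], [0.003, 0.001, -1.0]]
wrist_force: [-1.0, -0.1, -0.8]
gripper_width: 0.599
gripper_force: 0.0
```

Run:
```python
from h import *
where(); go(ear(1.53),0)
```

```text
grasp ext [ 0.0464 -0.0943  0.2232] F [-1.  -0.1 -0.8] grip 0.599 0.0 t 16.35
shift [-0.0027 -0.0007  0.0372] turn -0.001 t 16.35
```

Call:
{"name": "jog_arm", "arguments": {"rows": [[[-0.003, -0.001, 0.015, 0], [0, 0, 0.015, 0], [0, 0, 0.008, 0], [0, 0, 0, 0], [0, 0, 0, 0]]]}}

```text
time_s: 16.98
tcp_pos: [0.6527, -0.0764, 0.2382]
ee_rot: [[-0.965, -0.264, 0.001], [-0.264, 0.965, -0.0], [-0.001, -0.0, -1.0]]
wrist_force: [-0.6, 0.1, 0.0]
gripper_width: 0.6
gripper_force: 0.0
```

Call:
{"name": "jog_arm", "arguments": {"rows": [[[0, 0, 0, 0], [0, 0, 0, 0], [0, 0, 0, 0], [0, 0, 0, 0], [0, 0, 0, 0]]], "claw": 0}}

```text
time_s: 17.6
tcp_pos: [0.6519, -0.0744, 0.2379]
ee_rot: [[-0.964, -0.264, -0.001], [-0.264, 0.964, 0.003], [0.0, 0.003, -1.0]]
wrist_force: [-3.7, 6.8, 2.0]
gripper_width: 0.26
gripper_force: 30.0
```

Run:
```python
from h import *
where(); 
ts=np.linspace(1.53,0,21); P=np.array([ear(t) for t in ts]); D=np.diff(P,axis=0)
print(np.column_stack([ts[1:],-D[:,0],-D[:,2]]).round(4).tolist())
```

```text
grasp ext [ 0.05   -0.0935  0.1869] F [-3.7  6.8  2. ] grip 0.26 30.0 t 17.6
[[1.4535, 0.0072, 0.0001], [1.377, 0.0072, 0.0006], [1.3005, 0.0071, 0.0011], [1.224, 0.007, 0.0017], [1.1475, 0.0068, 0.0022], [1.071, 0.0067, 0.0027], [0.9945, 0.0064, 0.0032], [0.918, 0.0062, 0.0037], [0.8415, 0.0059, 0.0042], [0.765, 0.0055, 0.0046], [0.6885, 0.0052, 0.005], [0.612, 0.0048, 0.0054], [0.5355, 0.0043, 0.0057], [0.459, 0.0039, 0.0061], [0.3825, 0.0034, 0.0063], [0.306, 0.0029, 0.0066], [0.2295, 0.0024, 0.0068], [0.153, 0.0019, 0.0069], [0.0765, 0.0013, 0.0071], [0.0, 0.0008, 0.0071]]
```

Call:
{"name": "jog_arm", "arguments": {"rows": [[[0.0072, 0, 0.0001, 0], [0.0072, 0, 0.0006, 0], [0.0071, 0, 0.0011, 0], [0.007, 0, 0.0017, 0], [0.0068, 0, 0.0022, 0], [0.0067, 0, 0.0027, 0], [0.0064, 0, 0.0032, 0], [0.0062, 0, 0.0037, 0], [0.0059, 0, 0.0042, 0], [0.0055, 0, 0.0046, 0], [0.0052, 0, 0.005, 0], [0.0048, 0, 0.0054, 0], [0, 0, 0, 0]]]}}

```text
time_s: 19.23
tcp_pos: [0.5787, -0.0947, 0.2037]
ee_rot: [[-0.965, -0.264, 0.0], [-0.264, 0.965, 0.003], [-0.001, 0.003, -1.0]]
wrist_force: [-3.4, 7.2, 3.2]
gripper_width: 0.262
gripper_force: 30.0
```

Run:
```python
from h import *
where(); print(ear(.612)); go(ear(0))
```

```text
grasp ext [-0.026  -0.0937  0.1527] F [-3.4  7.2  3.2] grip 0.262 30.0 t 19.23
[np.float64(-0.026854825282120742), -0.095, np.float64(0.15139843796861718)]
shift [ 0.0218 -0.0014  0.0539] turn -0.0003 t 19.23
```

Call:
{"name": "jog_arm", "arguments": {"rows": [[[0.0043, 0, 0.0057, 0], [0.0039, 0, 0.0061, 0], [0.0034, 0, 0.0063, 0], [0.0029, 0, 0.0066, 0], [0.0024, 0, 0.0068, 0], [0.0019, 0, 0.0069, 0], [0.0013, 0, 0.0071, 0], [0.0008, 0, 0.0071, 0], [0, 0, 0.002, 0], [0, 0, 0.001, 0], [0, 0, 0, 0]]]}}

```text
time_s: 20.6
tcp_pos: [0.5582, -0.1004, 0.1491]
ee_rot: [[-0.964, -0.264, -0.001], [-0.264, 0.964, 0.002], [0.001, 0.002, -1.0]]
wrist_force: [-5.9, 8.6, 9.9]
gripper_width: 0.262
gripper_force: 30.0
```

Run:
```python
from h import *
where(); go(ear(0))
```

```text
grasp ext [-0.0473 -0.0938  0.0981] F [-5.9  8.6  9.9] grip 0.262 30.0 t 20.6
shift [ 0.0004 -0.0012 -0.0007] turn -0.0001 t 20.6
```

Call:
{"name": "jog_arm", "arguments": {"rows": [[[0, 0, 0.002, 0], [0, 0, 0.001, 0], [0, 0, 0, 0]]]}}

```text
time_s: 20.98
tcp_pos: [0.5582, -0.1004, 0.1487]
ee_rot: [[-0.964, -0.265, -0.0], [-0.265, 0.964, 0.001], [-0.0, 0.001, -1.0]]
wrist_force: [-10.8, 10.5, 22.6]
gripper_width: 0.26
gripper_force: 30.0
```

Run:
```python
from h import *
where()
```

```text
grasp ext [-0.0473 -0.0939  0.0977] F [-10.8  10.5  22.6] grip 0.26 30.0 t 20.98
```

Firmly shut (22 N against the stop). Now I'll release and go back to the tab.

Call:
{"name": "jog_arm", "arguments": {"rows": [[[0, 0, 0, 0], [0, 0, 0, 0], [0, 0, 0, 0], [0, 0, -0.03, 0], [0, 0, -0.03, 0], [0.04, 0, 0, 0], [0.04, 0, 0, 0], [0, 0, 0, 0], [0, 0, 0, 0]]], "claw": 0.5}}

```text
time_s: 22.1
tcp_pos: [0.4824, -0.1233, 0.2048]
ee_rot: [[-0.965, -0.264, 0.001], [-0.264, 0.965, -0.0], [-0.001, -0.001, -1.0]]
wrist_force: [1.1, -0.4, 0.5]
gripper_width: 0.498
gripper_force: 0.0
```

Run:
```python
from h import *
where(); go([-.129,-.094,.0945])
```

```text
grasp ext [-0.1264 -0.0959  0.1538] F [ 1.1 -0.4  0.5] grip 0.498 0.0 t 22.1
shift [0.0026 0.0019 0.0593] turn -0.0008 t 22.1
```

Call:
{"name": "jog_arm", "arguments": {"rows": [[[0.002, 0.002, 0.02, 0], [0, 0, 0.02, 0], [0, 0, 0.015, 0], [0, 0, 0.004, 0], [0, 0, 0, 0]]]}}

```text
time_s: 22.72
tcp_pos: [0.4801, -0.1216, 0.1455]
ee_rot: [[-0.965, -0.264, -0.0], [-0.264, 0.965, -0.0], [0.0, -0.0, -1.0]]
wrist_force: [0.3, -0.6, 0.5]
gripper_width: 0.5
gripper_force: 0.0
```

Call:
{"name": "jog_arm", "arguments": {"rows": [[[0, 0, 0, 0], [0, 0, 0, 0], [0, 0, 0, 0], [0, 0, 0, 0], [0, 0, 0, 0]]], "claw": 0}}

```text
time_s: 23.35
tcp_pos: [0.4794, -0.1218, 0.1459]
ee_rot: [[-0.965, -0.264, 0.0], [-0.264, 0.965, -0.0], [-0.0, -0.0, -1.0]]
wrist_force: [0.4, -0.4, 1.0]
gripper_width: 0.201
gripper_force: 30.0
```

Run:
```python
from h import *
where()
ts=np.linspace(1.03,0,15); P=np.array([tab(t) for t in ts]); D=np.diff(P,axis=0)
print(np.column_stack([ts[1:],-D[:,0],-D[:,2]]).round(4).tolist())
```

```text
grasp ext [-0.1289 -0.0936  0.0949] F [ 0.4 -0.4  1. ] grip 0.201 30.0 t 23.35
[[0.9564, -0.002, -0.0051], [0.8829, -0.0024, -0.0049], [0.8093, -0.0027, -0.0047], [0.7357, -0.0031, -0.0045], [0.6621, -0.0034, -0.0043], [0.5886, -0.0037, -0.004], [0.515, -0.004, -0.0037], [0.4414, -0.0043, -0.0034], [0.3679, -0.0045, -0.0031], [0.2943, -0.0047, -0.0028], [0.2207, -0.0049, -0.0024], [0.1471, -0.0051, -0.0021], [0.0736, -0.0052, -0.0017], [0.0, -0.0053, -0.0013]]
```

Call:
{"name": "jog_arm", "arguments": {"rows": [[[-0.002, 0, -0.0051, 0], [-0.0024, 0, -0.0049, 0], [-0.0027, 0, -0.0047, 0], [-0.0031, 0, -0.0045, 0], [-0.0034, 0, -0.0043, 0], [-0.0037, 0, -0.004, 0], [-0.004, 0, -0.0037, 0], [-0.0043, 0, -0.0034, 0], [-0.0045, 0, -0.0031, 0], [-0.0047, 0, -0.0028, 0], [-0.0049, 0, -0.0024, 0], [-0.0051, 0, -0.0021, 0], [-0.0052, 0, -0.0017, 0], [-0.0053, 0, -0.0013, 0], [0, 0, 0, 0], [0, 0, 0, 0]]]}}

```text
time_s: 25.35
tcp_pos: [0.5335, -0.1068, 0.1941]
ee_rot: [[-0.965, -0.264, 0.002], [-0.264, 0.965, 0.0], [-0.002, -0.0, -1.0]]
wrist_force: [-2.9, -0.6, 0.7]
gripper_width: 0.207
gripper_force: 30.0
```

Run:
```python
from h import *
where(); go(tab(0))
```

```text
grasp ext [-0.0728 -0.0935  0.1431] F [-2.9 -0.6  0.7] grip 0.207 30.0 t 25.35
shift [ 0.     -0.0015  0.0021] turn -0.0003 t 25.35
```

Call:
{"name": "jog_arm", "arguments": {"rows": [[[-0.002, 0, 0, 0], [-0.002, 0, 0, 0], [0, 0, 0, 0], [0, 0, 0, 0]]]}}

```text
time_s: 25.85
tcp_pos: [0.5353, -0.1064, 0.1943]
ee_rot: [[-0.965, -0.264, -0.003], [-0.264, 0.965, -0.001], [0.003, 0.0, -1.0]]
wrist_force: [-8.0, -0.8, 6.1]
gripper_width: 0.203
gripper_force: 30.0
```

Run:
```python
from h import *
where()
```

```text
grasp ext [-0.0709 -0.0936  0.1433] F [-8.  -0.8  6.1] grip 0.203 30.0 t 25.85
```

At the stop with rising force, so it is latched. I'll release, rise and look.

Call:
{"name": "jog_arm", "arguments": {"rows": [[[0, 0, 0, 0], [0, 0, 0, 0], [0, 0, 0, 0], [0, 0, -0.03, 0], [0, 0, -0.05, 0], [0, 0, -0.05, 0], [0.06, 0, 0, 0], [0.06, 0, 0, 0], [0.06, 0, 0, 0], [0, 0, 0, 0], [0, 0, 0, 0], [0, 0, 0, 0]]], "claw": 0.5}}

```text
time_s: 27.35
tcp_pos: [0.3641, -0.1533, 0.3236]
ee_rot: [[-0.964, -0.264, 0.0], [-0.264, 0.964, -0.0], [-0.0, -0.0, -1.0]]
wrist_force: [0.5, 0.1, 0.1]
gripper_width: 0.504
gripper_force: 0.0
```

Run:
```python
from h import *
from station import capture
import cv2
where(); print(((proj("side",ext(p0,[tab(t) for t in(0,.12,.25)]+[ear(0),ear(.06)]))-[170,160])*4).round())
b=capture("side")[160:310,170:320]; a=capture("top")[110:260,240:390]
k=lambda b:cv2.resize(b[:,:,::-1],(400,400) if b is a else (600,600),interpolation=cv2.INTER_CUBIC)
cv2.imwrite("pics/s4.png",k(b))
```

```text
grasp ext [-0.2485 -0.0936  0.2726] F [0.5 0.1 0.1] grip 0.504 0.0 t 27.35
[[231. 298.]
 [218. 302.]
 [204. 308.]
 [268. 347.]
 [268. 340.]]
```

View pics/s4.png

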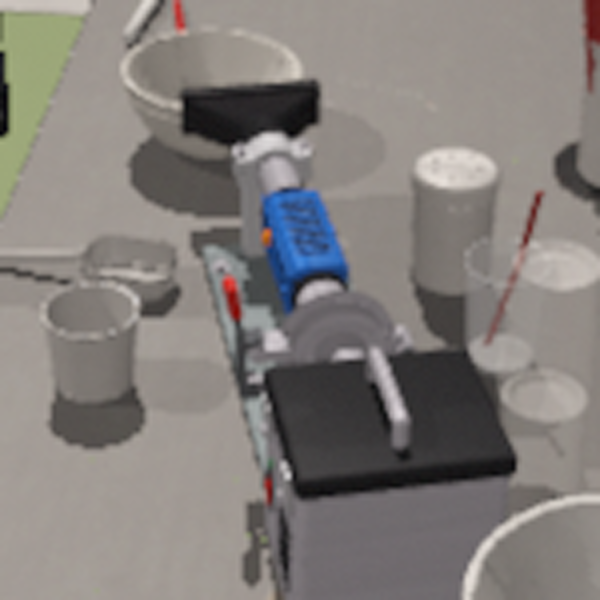

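The tab is at (231,298), matching the latch at 0. The clamp is down over the flanges and the button stands out at (266,238). Nothing else has moved.

```bash
python3 -c "
from station import finish_job
print(finish_job())"
```

```text
the job is handed in; nothing more can be done
None
```

The pipe is connected again: the tube is locked in the next hole, the clamp shut and the hook latched over its ear. I handed the job in at about 27 s; no verdict came back.

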